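# Ring the pick-up bell for the green mug

### The job

The drink in the green mug is ready: with the fingertips, gently press the brass plunger of the call bell that shares the mat with the green mug down to its stop, then let it spring up and draw the hand back at least 15 cm from it. Do not lift the bell or push it about, and leave the other bell, the mug and the jar untouched.

Things in the scene. Friction and masses are not known exactly. Their poses are not given: they have to be found in the camera images.
- mat_mug: fixed black rubber pick-up mat with a thin grey rim, 260 x 130 x 4 mm, top 4 mm above the counter; origin at the centre of its underside, x along its length towards the drink or jar, z up. A call bell stands 65 mm from the centre towards -x and the green mug 65 mm from the centre towards +x (each within about 6 mm)
- mat_jar: fixed black rubber pick-up mat with a thin grey rim, 260 x 130 x 4 mm, top 4 mm above the counter; origin at the centre of its underside, x along its length towards the drink or jar, z up. A call bell stands 65 mm from the centre towards -x and the jar 65 mm from the centre towards +x (each within about 6 mm)
- bell_mug: loose call bell on the mat of the green mug: white dome on a black foot, 76 mm across, 0.3 kg, with a brass plunger in the middle of its top; origin at the centre of its underside, z up; top of the dome 41 mm and top of the released plunger 57 mm above the origin. The two bells look the same
- bell_jar: loose call bell on the mat of the jar: white dome on a black foot, 76 mm across, 0.3 kg, with a brass plunger in the middle of its top; origin at the centre of its underside, z up; top of the dome 41 mm and top of the released plunger 57 mm above the origin. The two bells look the same
- plunger_mug (a point): centre of the top of the plunger of the mug bell, a brass cap 12 mm across, 61 mm above the counter when up; it moves down with the plunger; z up
- plunger_jar (a point): centre of the top of the plunger of the jar bell, a brass cap 12 mm across, 61 mm above the counter when up; it moves down with the plunger; z up
- bell_mug_pin (a joint): plunger of that bell (green mug mat), m: 0 = up, 0.004 = pressed fully down; a spring returns it; it takes about 1 N to start and 3 N fully down, then it is rigid
- bell_jar_pin (a joint): plunger of that bell (jar mat), m: 0 = up, 0.004 = pressed fully down; a spring returns it; it takes about 1 N to start and 3 N fully down, then it is rigid
- mug: loose plain green mug, 65 x 94 x 52 mm with its handle towards its own -y; origin in the middle of that extent at its underside, z up
- jar: loose glass jar with a yellow lid, 64 mm across, 82 mm high; origin at the centre of its underside, z up
Things that resemble listed ones, but are neither listed nor needed, are in the scene too. Leave any blue look-alike of the bell_mug alone.

How it is judged:
By the outcome, as a careful person would: the job done as asked, in the order asked, and still so for the second after the job is handed in, with the robot touching nothing.
It also fails if it takes over 32 s, if anything falls off the work surface, if the arm or the gripper's body presses on something with over 40 N, if the wrist force passes 120 N, or if a joint passes its speed limit or range.

### The arm

A 6-joint arm with a two-finger parallel gripper is mounted at the origin on a cart in front of the work surface, level with it; the furniture and walls round the work are solid. World frame = base frame: x ahead of the robot, y to its left, z up, the work surface at z = 0. Lengths are in m, angles in degrees, forces in N, time in s.
With the tool pointing down it reaches from about 0.375 to 0.9 m from the base axis. Payload 3.1 kg.
Tool frame: the origin (TCP) lies between the finger pads; the fingertips stand 22 mm ahead of it and the grasp point (between the pads) lies 3 mm ahead of it; y points along the fingers, x is the direction in which the jaws open and shut, and the axes are right-handed (so a half turn about y gives the same grasp; the last joint's range is limited). The gripper opens to 87 mm and grips with 3 to 60 N. Pads are 19 mm wide; open, the fingers measure 117 mm over their backs; the gripper's body (75 mm by 190 mm) begins 51 mm behind the grasp point.
Start: joints at [53.887, 30.224, 82.088, -0, 67.689, -10.227], TCP at [0.273, 0.562, 0.206] pointing down, gripper open.
Joint ranges: [-176.69, 176.69], [-43.24, 126.21], [12.49, 139.97], [-82, 262], [0, 151.66], [-163.58, 163.58]. Speed limits (degrees/s): [159.86, 159.86, 180, 180, 180, 180].

### API

Orientations are given as a 3x3 rotation matrix whose columns are the frame's x, y, z axes.
In Python, from rig import bot, imaging, workorder gives the robot as it stands. The module is installed in compiled form; this text tells all that it offers.
- The arm moves only by the tool drive_tool, never from a script. Its argument "commands" is a list of rows, each an object of numbers: "dx", "dy", "dz": the shift along the tool's x, y, z normalised to -1 to 1, where 1 is 4 cm; "wx", "wy", "wz": the turn, a rotation vector about the tool's x, y, z normalised to -1 to 1, where 1 is pi/2 rad; "grip": the finger opening in mm, from 0 to 87. In form: [{"dx": .., "dy": .., "dz": .., "wx": .., "wy": .., "wz": .., "grip": ..}, ...]. A call has 1 to 8 rows; each row shifts and turns the commanded pose from where the row before left it, along the tool's axes as they then stand; what a row does not reach is not made up. A row lasts 1/8 s, in which the tool goes at most 62.5 mm and 10.7 degrees, less where a joint would pass 70% of its speed; a pose out of reach is approached as far as the arm can. A call with a number of a shift or a turn outside -1 to 1 is refused whole. A call with a gripper value outside its range is refused whole. The fingers move at their own pace and stop on an object; the grip force is fixed at half the most. Time passes only in rows, so rows that do not move let the fingers close. It gives the time, the measured TCP pose, the force and the opening at its end, in the units of the state.
- bot.read_state(): the state, without advancing time (a new reading comes with each control period).
- imaging.capture(name): name is "side" or "top" or "wrist"; returns (picture, depth): 480x640x3 uint8, red, green, blue; 480x640 float32, m along the optical axis (not along the pixel's ray), 0 where there is no reading.
- imaging.get_calibration(name): a dict with "mtx" (3x3 intrinsics, pixels), "world_to_cam" (4x4, takes a point from world to camera coordinates). Camera axes: x right, y down, z forward; pixel columns grow to the right and rows downward; lengths in m; the calibration is good to about 2 mm. A picture is of the moment at which its call begins: read the wrist's pose just before it. get_calibration takes no time and is no camera call; for the wrist camera it gives the pose at the moment of the call.
- workorder.hand_in(): hands the job in, once; it reports no verdict.
The state is a dict: "time_s": time; "joint_positions": joint angles; "qvel": joint speeds; "tau": joint torques, N m; "position": TCP position; "tcp_rot": TCP orientation; "force": force on the tool from outside, world axes, zero at the start; "moment": the same for the moment, N m; "opening": opening from 0.0 (shut) to 1.0 (fully open).
Only numpy, scipy, OpenCV 4.12 (cv2) and the standard library are available. Lean on these libraries where they do the work, as an engineer would, in place of code of your own. Each camera call takes 0.05 s, during which the arm holds its last target. There are 200 camera calls.

## Working session

There is one attempt and no reset: what is moved stays moved. The work goes in short steps, Python scripts to look and compute and a tool call to move; the robot and the scene stay as the last step left them, time stands still between calls to the robot, and variables do not carry over. Pictures are saved under pics/ and viewed, on a budget of 10 in all, crops included, one or two more only if the job needs it, and the job is handed in when it is done.

Besides the shell and the picture viewer there is one more tool, called after "Request:" as name([rows], argument=value, ...), one row to a line, values as JSON. drive_tool: Moves the arm, as the interface text tells. Its arguments: {"type":"object","properties":{"commands":{"type":"array"}},"required":["commands"]}

```bash
mkdir -p pics
python3 - <<'E'
from rig import bot, imaging
import cv2,numpy as np
s=bot.read_state();print(s['time_s'],s['position'],s['tcp_rot'],s['force'],s['opening'])
for n in('top','side'):
    p,d=imaging.capture(n);np.savez(n,p=p,d=d);c=imaging.get_calibration(n);np.savez(n+'c',**c)
    cv2.imwrite(f'pics/{n}0.png',p[:,:,::-1]);print(n,c)
E
```

```text
0.0 [0.27240505 0.56171045 0.20541359] [[ 4.36565163e-01 -1.18594414e-03 -8.99671858e-01]
 [ 8.99670387e-01 -1.66241971e-03  4.36566641e-01]
 [-2.01337588e-03 -9.99997915e-01  3.41204293e-04]] [ 0.37369063  0.27419683 -0.59429132] 0.9990656918694357
top {'mtx': array([[446.77298817,   0.        , 322.53446786],
       [  0.        , 446.77298817, 237.61984659],
       [  0.        ,   0.        ,   1.        ]]), 'world_to_cam': array([[ 0.00215238, -0.99905732,  0.04335713, -0.03152128],
       [-0.98629581, -0.00927367, -0.16472578,  0.50155876],
       [ 0.16497258, -0.0424084 , -0.985386  ,  0.83732685],
       [ 0.        ,  0.        ,  0.        ,  1.        ]])}
side {'mtx': array([[476.45933206,   0.        , 309.95203024],
       [  0.        , 476.45933206, 241.20344319],
       [  0.        ,   0.        ,   1.        ]]), 'world_to_cam': array([[ 0.89808005, -0.43982198, -0.00297377, -0.4514775 ],
       [-0.20155781, -0.40553612, -0.89158001,  0.16996138],
       [ 0.39093051,  0.80130961, -0.45285345,  0.71101543],
       [ 0.        ,  0.        ,  0.        ,  1.        ]])}
```

View pics/top0.png

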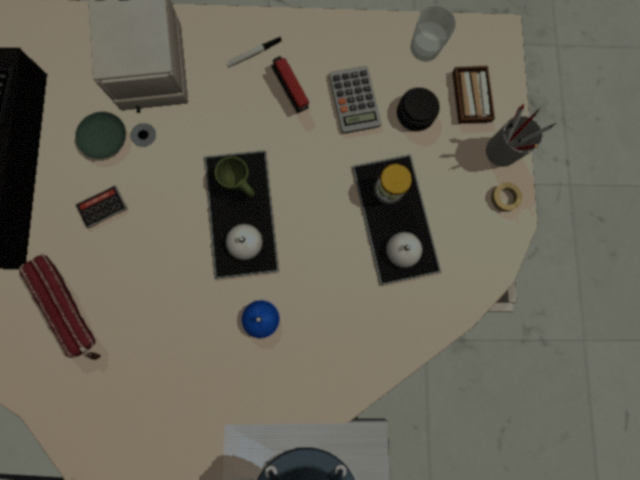

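View pics/side0.png

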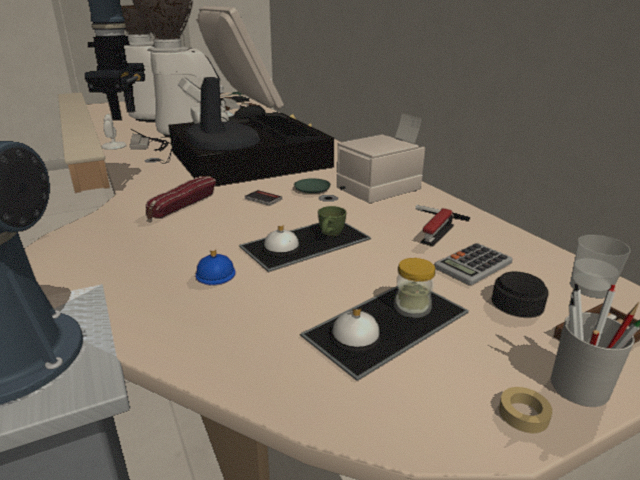

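The top view shows the mug mat at about (242,214), with its bell at (244,241) and mug at (232,175). In the side view the bell is at (281,240), with its brass cap near (281,228). Next I'll triangulate the plunger.

```bash
cat > h.py <<'E'
import numpy as np
def ray(c,u,v):
    R=c['world_to_cam'][:3,:3];t=c['world_to_cam'][:3,3]
    return -R.T@t, R.T@np.linalg.solve(c['mtx'],[u,v,1])
def onz(c,u,v,z):
    o,d=ray(c,u,v);return o+d*(z-o[2])/d[2]
def proj(c,P):
    q=c['world_to_cam'][:3,:3]@P+c['world_to_cam'][:3,3];q=c['mtx']@q;return q[:2]/q[2]
E
python3 - <<'E'
import numpy as np,cv2
from h import *
W={}
for n,(x0,y0,x1,y1) in dict(top=(215,212,275,272),side=(255,215,305,265)).items():
    p=np.load(n+'.npz')['p'];c=np.load(n+'c.npz')
    roi=p[y0:y1,x0:x1];hsv=cv2.cvtColor(roi,cv2.COLOR_RGB2HSV)
    m=((hsv[...,1]<70)&(hsv[...,2]>90)).astype(np.uint8)
    k,l,st,ce=cv2.connectedComponentsWithStats(m);i=1+st[1:,4].argmax();print(n,'dome',ce[i]+[x0,y0],st[i])
    b=((hsv[...,0]>8)&(hsv[...,0]<30)&(hsv[...,1]>90)).astype(np.uint8)
    k,l,st,ce=cv2.connectedComponentsWithStats(b)
    for j in range(1,k):
        if st[j,4]>3: print(n,'brass',ce[j]+[x0,y0],st[j],'z61',onz(c,*(ce[j]+[x0,y0]),.059))
    W[n]=cv2.resize(roi[:,:,::-1],(400,400),interpolation=cv2.INTER_NEAREST)
    if n=='top':print('dome on z.03',onz(c,*(ce[0]*0+[244,241]),.03))
cv2.imwrite('pics/crop.png',np.hstack(list(W.values())))
E
```

```text
top dome [244.57449495 240.33333333] [ 13  13  33  32 792]
top brass [255.75 218.75] [40  6  3  3  4] z61 [0.53468171 0.10130108 0.059     ]
top brass [220.16666667 245.66666667] [ 3 32  5  5  6] z61 [0.48155036 0.16734078 0.059     ]
top brass [223.4 256.8] [ 7 44  4  3  5] z61 [0.46024112 0.16041092 0.059     ]
dome on z.03 [0.49554674 0.12638374 0.03      ]
side dome [278.29952022 230.83207676] [   0    0   50   37 1459]
side brass [280.44444444 227.62962963] [23 10  6  6 27] z61 [0.49156777 0.11300636 0.059     ]
```

View pics/crop.png

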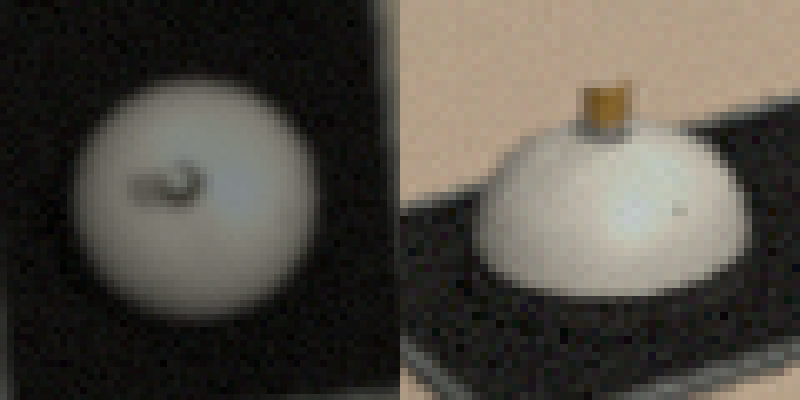

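The crop shows the bell's outline centred near (244.4,241.5) in the top view and the plunger near (242,239.5). In the side view the brass cap is centred near (280.4,227.6). Now I'll triangulate and work out the move.

Run:
```python
import numpy as np
from h import *
from rig import bot
t=np.load('topc.npz');s=np.load('sidec.npz')
print('rim',onz(t,244.4,241.5,.015),'top plg',onz(t,242,239.7,.061),'side',onz(s,280.4,227.6,.057))
o1,d1=ray(t,242,239.7);o2,d2=ray(s,280.4,227.6)
k=np.linalg.lstsq(np.c_[d1,-d2],o2-o1,rcond=None)[0];print(o1+k[0]*d1,o2+k[1]*d2)
S=bot.read_state();P=np.array([.4945,.119,.14]);print(np.array(S['tcp_rot']).T@(P-S['position'])/.04)
```

```text
rim [0.49690596 0.12756126 0.015     ] top plg [0.49312638 0.12610413 0.061     ] side [0.4931382  0.11710964 0.057     ]
[0.49458438 0.1273584  0.05194204] [0.49696142 0.1265299  0.05220993]
[-7.53094188  1.64798001 -9.82746286]
```

Request:
drive_tool([
  {"dx": -0.7,"dz": -0.9,"grip": 0},
  {"dx": -0.75,"dz": -0.98,"grip": 0},
  {"dx": -0.75,"dz": -0.98,"grip": 0},
  {"dx": -0.75,"dz": -0.98,"grip": 0},
  {"dx": -0.75,"dz": -0.98,"grip": 0},
  {"dx": -0.75,"dz": -0.98,"grip": 0},
  {"dx": -0.75,"dz": -0.98,"grip": 0},
  {"dx": -0.7,"dz": -0.9,"grip": 0},
])

```text
schema error: expected keys dx, dy, dz, wx, wy, wz, grip
```

Run:
```python
from rig import bot, imaging
import cv2,numpy as np
from h import *
s=bot.read_state();print(s['time_s'],s['position'],s['tcp_rot'],s['force'],s['opening'])
c=imaging.get_calibration('wrist');p,d=imaging.capture('wrist');np.savez('w',p=p,d=d);np.savez('wc',**c)
cv2.imwrite('pics/w1.png',p[:,:,::-1]);print(c, proj(c,np.array([.495,.124,.061])))
```

```text
0.1 [0.27240841 0.5617263  0.20545739] [[ 4.36527771e-01 -1.16228578e-03 -8.99690032e-01]
 [ 8.99688625e-01 -1.62645092e-03  4.36529189e-01]
 [-1.97067335e-03 -9.99998002e-01  3.35704302e-04]] [ 0.30266015  0.16434346 -0.36051491] 0.9978853905031451
{'mtx': array([[397.69245561,   0.        , 322.43151001],
       [  0.        , 397.69245561, 237.14672085],
       [  0.        ,   0.        ,   1.        ]]), 'world_to_cam': array([[ 0.43577043,  0.90005549, -0.00206134, -0.62341477],
       [ 0.86492081, -0.41812378,  0.27764095, -0.03438254],
       [ 0.24903037, -0.12277061, -0.9606827 ,  0.39137937],
       [ 0.        ,  0.        ,  0.        ,  1.        ]])} [ 55.18812493 560.87840209]
```

View pics/w1.png

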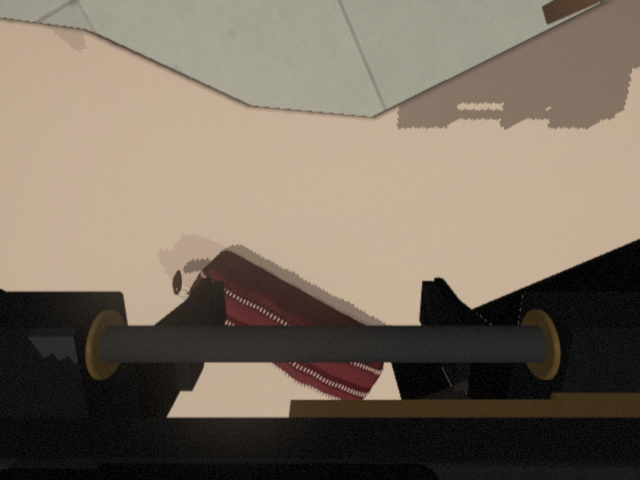

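The refused call moved nothing: every row needs all the keys. The wrist view shows only the red case and the fingers. I'll resend the move with all keys.

Request:
drive_tool([
  {"dx": -0.65,"dy": 0,"dz": -0.9,"wx": 0,"wy": 0,"wz": 0,"grip": 0},
  {"dx": -0.75,"dy": 0,"dz": -1,"wx": 0,"wy": 0,"wz": 0,"grip": 0},
  {"dx": -0.75,"dy": 0,"dz": -1,"wx": 0,"wy": 0,"wz": 0,"grip": 0},
  {"dx": -0.75,"dy": 0,"dz": -1,"wx": 0,"wy": 0,"wz": 0,"grip": 0},
  {"dx": -0.75,"dy": 0,"dz": -1,"wx": 0,"wy": 0,"wz": 0,"grip": 0},
  {"dx": -0.75,"dy": 0,"dz": -1,"wx": 0,"wy": 0,"wz": 0,"grip": 0},
  {"dx": -0.75,"dy": 0,"dz": -1,"wx": 0,"wy": 0,"wz": 0,"grip": 0},
  {"dx": -0.75,"dy": 0,"dz": -1,"wx": 0,"wy": 0,"wz": 0,"grip": 0},
])

```text
time_s: 1.15
position: [0.4546, 0.2105, 0.2063]
tcp_rot: [[0.437, -0.0, -0.9], [0.9, 0.0, 0.437], [0.0, -1.0, 0.0]]
force: [0.9, 0.5, 0.2]
opening: 0.169
```

Request:
drive_tool([
  {"dx": -0.7,"dy": 0,"dz": -1,"wx": 0,"wy": 0,"wz": 0,"grip": 0},
  {"dx": -0.5,"dy": 0,"dz": -0.8,"wx": 0,"wy": 0,"wz": 0,"grip": 0},
  {"dx": -0.3,"dy": 0,"dz": -0.6,"wx": 0,"wy": 0,"wz": 0,"grip": 0},
  {"dx": 0,"dy": 0,"dz": -0.5,"wx": 0,"wy": 0,"wz": 0,"grip": 0},
  {"dx": 0,"dy": 0,"dz": 0,"wx": 0,"wy": 0,"wz": 0,"grip": 0},
  {"dx": 0,"dy": 0,"dz": 0,"wx": 0,"wy": 0,"wz": 0,"grip": 0},
])

```text
time_s: 1.9
position: [0.5311, 0.1078, 0.206]
tcp_rot: [[0.436, -0.002, -0.9], [0.9, 0.0, 0.436], [-0.001, -1.0, 0.002]]
force: [0.1, -0.6, -0.4]
opening: 0.003
```

Run:
```python
from rig import bot, imaging
import cv2,numpy as np
from h import *
s=bot.read_state();print(s['time_s'],s['position'],s['tcp_rot'],s['force'],s['opening'])
c=imaging.get_calibration('wrist');p,d=imaging.capture('wrist');np.savez('w',p=p,d=d);np.savez('wc',**c)
cv2.imwrite('pics/w2.png',p[:,:,::-1]);print(proj(c,np.array([.495,.124,.061])))
```

```text
1.9 [0.53108614 0.10780642 0.20597449] [[ 4.36362848e-01 -1.84733042e-03 -8.99768888e-01]
 [ 8.99770597e-01  2.49671715e-04  4.36363164e-01]
 [-5.81460104e-04 -9.99998263e-01  1.77112105e-03]] [ 0.13224216 -0.56385371 -0.37535987] 0.0029639957029052866
[321.74276657 169.53868532]
```

View pics/w2.png

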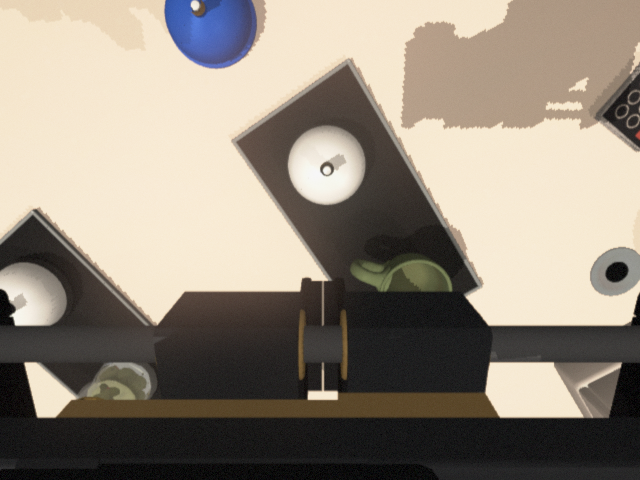

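The wrist view shows the plunger cap at about (327,170), on the bell of the mat with the green mug. The blue look-alike is at the top edge and the jar mat at lower left.

Run:
```python
from rig import bot
from h import *
c=np.load('wc.npz');P=onz(c,327,170,.061);print(P)
S=bot.read_state();R=np.array(S['tcp_rot']);P[2]=.061+.022+.012
print(R.T@(P-S['position'])/.04)
```

```text
[0.49718294 0.12766325 0.061     ]
[0.07622609 2.77814055 0.97018875]
```

The wrist estimate agrees with the rim measurement to within a millimetre or so. I'll move above the plunger and descend to about 12 mm over it.

Request:
drive_tool([
  {"dx": 0.08,"dy": 0,"dz": 0.57,"wx": 0,"wy": 0,"wz": 0,"grip": 0},
  {"dx": 0,"dy": 0,"dz": 0.4,"wx": 0,"wy": 0,"wz": 0,"grip": 0},
  {"dx": 0,"dy": 0.7,"dz": 0,"wx": 0,"wy": 0,"wz": 0,"grip": 0},
  {"dx": 0,"dy": 0.9,"dz": 0,"wx": 0,"wy": 0,"wz": 0,"grip": 0},
  {"dx": 0,"dy": 0.7,"dz": 0,"wx": 0,"wy": 0,"wz": 0,"grip": 0},
  {"dx": 0,"dy": 0.4,"dz": 0,"wx": 0,"wy": 0,"wz": 0,"grip": 0},
  {"dx": 0,"dy": 0,"dz": 0,"wx": 0,"wy": 0,"wz": 0,"grip": 0},
  {"dx": 0,"dy": 0,"dz": 0,"wx": 0,"wy": 0,"wz": 0,"grip": 0},
])

```text
time_s: 2.95
position: [0.499, 0.1275, 0.099]
tcp_rot: [[0.436, 0.001, -0.9], [0.9, 0.0, 0.436], [0.0, -1.0, -0.001]]
force: [0.1, -0.2, 0.3]
opening: 0.009
```

Run:
```python
from rig import bot, imaging
import cv2,numpy as np
s=bot.read_state();print(s['time_s'],s['position'],s['force'])
p,d=imaging.capture('side');q,d=imaging.capture('top')
a=cv2.resize(p[180:270,230:330,::-1],None,fx=4,fy=4);b=cv2.resize(q[195:285,195:295,::-1],None,fx=4,fy=4)
cv2.imwrite('pics/s3.png',np.hstack([a,b]))
```

```text
2.95 [0.49895046 0.12751326 0.09903503] [ 0.12137236 -0.24526234  0.34326284]
```

View pics/s3.png

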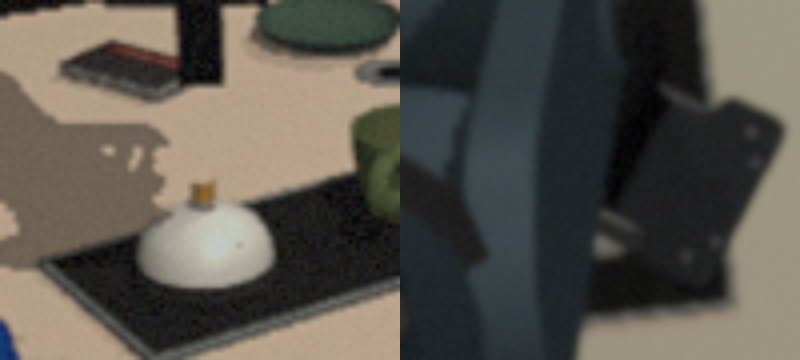

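The side crop shows the black fingertip column in line with the plunger horizontally. It looks higher above it than the expected 16 mm, so I'll check the projection.

Run:
```python
from rig import bot, imaging
from h import *
S=bot.read_state();T=np.array(S['position']);R=np.array(S['tcp_rot']);tip=T+.022*R[:,1]
s=imaging.get_calibration('side')
print('tip side',proj(s,tip),'plg',proj(s,np.array([.497,.1275,.061])),'seen tip',230+202/4,180+85/4,'plg seen',230+203/4,180+184/4)
w=imaging.get_calibration('wrist');print('tip wrist',proj(w,tip),'tcp',proj(w,T), 'plg',proj(w,np.array([.497,.1275,.061])),'cam',ray(w,0,0)[0]-T)
p,d=imaging.capture('side');q=w['world_to_cam'];
for u,v in((280,190),(281,198),(281,227),(281,240),(276,198),(285,198)):
    o,dr=ray(s,u,v);print(u,v,d[v,u],o+dr*d[v,u])
```

```text
tip side [280.9639907  216.07919863] plg [280.10051205 223.54983702] seen tip 280.5 201.25 plg seen 280.75 226.0
tip wrist [323.32391117 269.3508569 ] tcp [323.4152801  285.48771259] plg [321.59083782 255.57963473] cam [-0.06909546  0.03273587  0.17860548]
280 190 0.93386185 [0.49434281 0.11544412 0.13892738]
281 198 0.94121456 [0.49555015 0.11458193 0.12220762]
281 227 0.97897506 [0.49693134 0.12307325 0.05504158]
281 240 0.96809864 [0.48788362 0.1032238  0.03612561]
276 198 0.9434724 [0.48745908 0.12088913 0.12139754]
285 198 0.94313294 [0.50334133 0.11275851 0.12147076]
```

In the side depth the visible finger column ends near z≈0.118, where the nominal tip should be at 0.077. I'll descend carefully with force feedback and check again.

Request:
drive_tool([
  {"dx": 0,"dy": 0.1,"dz": 0.04,"wx": 0,"wy": 0,"wz": 0,"grip": 0},
  {"dx": 0,"dy": 0.1,"dz": 0,"wx": 0,"wy": 0,"wz": 0,"grip": 0},
  {"dx": 0,"dy": 0.1,"dz": 0,"wx": 0,"wy": 0,"wz": 0,"grip": 0},
  {"dx": 0,"dy": 0,"dz": 0,"wx": 0,"wy": 0,"wz": 0,"grip": 0},
])

```text
time_s: 3.6
position: [0.497, 0.1279, 0.0859]
tcp_rot: [[0.437, -0.001, -0.9], [0.9, -0.0, 0.437], [-0.0, -1.0, 0.001]]
force: [-0.1, -0.2, 0.8]
opening: 0.004
```

Run:
```python
from rig import bot, imaging
import cv2
from h import *
S=bot.read_state();T=np.array(S['position']);print(T,S['force'])
s=imaging.get_calibration('side')
p,d=imaging.capture('side')
for v in range(196,232,2):
    o,dr=ray(s,281,v);print(v,p[v,281],(o+dr*d[v,281]).round(4))
q,_=imaging.capture('wrist')
a=cv2.resize(p[150:270,230:340,::-1],(440,480));cv2.imwrite('pics/s4.png',np.hstack([a,q[:,160:500,::-1]]))
```

```text
[0.4969648  0.12786753 0.08586403] [-0.08699339 -0.19619861  0.83024234]
196 [18 23 23] [0.4959 0.115  0.1262]
198 [26 29 22] [0.4966 0.1171 0.1211]
200 [24 18 25] [0.4961 0.1162 0.1173]
202 [18 10 16] [0.4963 0.1171 0.1126]
204 [17  9 23] [0.4964 0.1176 0.1082]
206 [28 25 25] [0.4953 0.1154 0.1049]
208 [163 144 124] [ 0.5886  0.3438 -0.0036]
210 [184 162 140] [ 0.584   0.3328 -0.0041]
212 [183 163 140] [ 0.5777  0.3178 -0.0025]
214 [185 164 139] [ 0.5731  0.3072 -0.0029]
216 [180 164 138] [ 0.5676  0.294  -0.002 ]
218 [180 162 137] [ 0.5637  0.285  -0.003 ]
220 [182 162 138] [ 0.5576  0.2704 -0.0012]
222 [185 164 141] [ 0.5547  0.2639 -0.0032]
224 [181 161 140] [ 0.5492  0.2506 -0.0018]
226 [143 113  67] [0.4945 0.1169 0.0604]
228 [135 104  43] [0.4961 0.1213 0.0537]
230 [130 105  74] [0.4955 0.1201 0.0498]
```

View pics/s4.png

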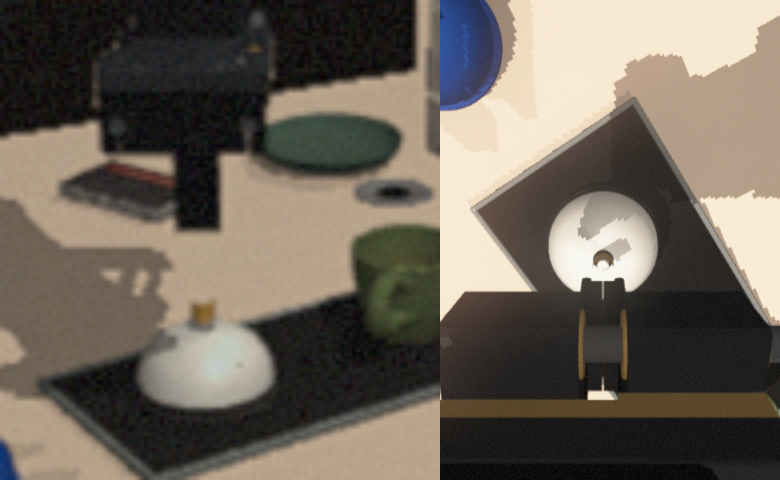

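The side view shows the fingertip bottom at crop (198,230), z≈0.103, and the plunger top at (204,302), z≈0.061. The real tip is therefore about 40 mm above the cap and fingertip reach is shorter than stated. In the wrist view the finger gap lines up with the plunger at column 323. I'll lower it another 28 mm and recheck.

Request:
drive_tool([
  {"dx": 0,"dy": 0.15,"dz": 0,"wx": 0,"wy": 0,"wz": 0,"grip": 0},
  {"dx": 0,"dy": 0.2,"dz": 0,"wx": 0,"wy": 0,"wz": 0,"grip": 0},
  {"dx": 0,"dy": 0.2,"dz": 0,"wx": 0,"wy": 0,"wz": 0,"grip": 0},
  {"dx": 0,"dy": 0.15,"dz": 0,"wx": 0,"wy": 0,"wz": 0,"grip": 0},
  {"dx": 0,"dy": 0,"dz": 0,"wx": 0,"wy": 0,"wz": 0,"grip": 0},
  {"dx": 0,"dy": 0,"dz": 0,"wx": 0,"wy": 0,"wz": 0,"grip": 0},
])

```text
time_s: 4.45
position: [0.4974, 0.1279, 0.0584]
tcp_rot: [[0.437, 0.0, -0.9], [0.9, -0.0, 0.437], [0.0, -1.0, -0.0]]
force: [0.3, -0.2, -0.4]
opening: 0.006
```

Run:
```python
from rig import bot, imaging
import cv2
from h import *
S=bot.read_state();T=np.array(S['position']);print(T,S['force'])
s=imaging.get_calibration('side')
p,d=imaging.capture('side')
for v in (210,212,214,216,218,220,222,224,226,228):
    o,dr=ray(s,280,v);print(v,p[v,280],(o+dr*d[v,280]).round(4))
q,_=imaging.capture('wrist')
a=cv2.resize(p[190:250,250:305,::-1],(440,480),interpolation=cv2.INTER_NEAREST);cv2.imwrite('pics/s5.png',np.hstack([a,q[:,160:500,::-1]]))
```

```text
[0.49742424 0.12790973 0.05836169] [ 0.26469666 -0.21487735 -0.36102203]
210 [18  7 11] [0.4934 0.1167 0.0961]
212 [11 14 18] [0.4948 0.1205 0.09  ]
214 [13  8  7] [0.4941 0.1191 0.0863]
216 [14 12  8] [0.4938 0.1187 0.0821]
218 [10 10 12] [0.4936 0.1186 0.0778]
220 [128 114  97] [0.494  0.1201 0.0726]
222 [186 165 139] [ 0.5519  0.2631 -0.0023]
224 [187 164 144] [ 0.5487  0.2557 -0.0038]
226 [140 108  66] [0.4942 0.1216 0.0585]
228 [127  91  36] [0.494  0.1216 0.054 ]
```

View pics/s5.png

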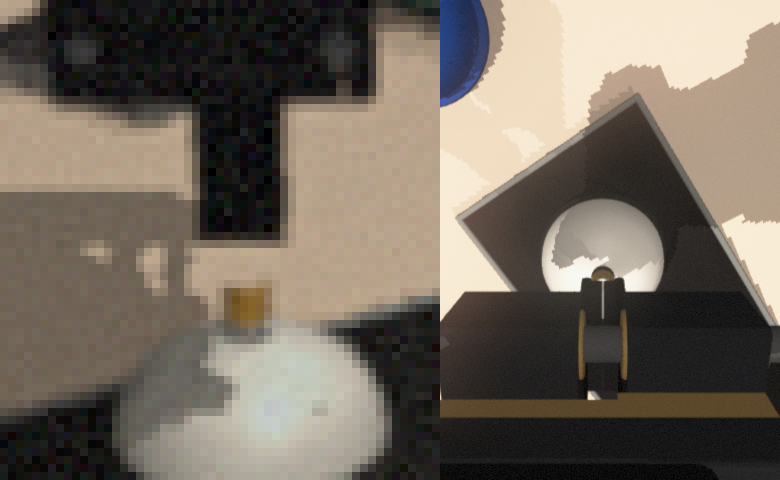

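The side view shows the finger bottom at crop (240,240) and the plunger top at (247,288). That puts the tip about 12–14 mm above the cap, and about 2 mm off along tool z. I'll correct that while descending in small steps.

Request:
drive_tool([
  {"dx": 0,"dy": 0.1,"dz": -0.05,"wx": 0,"wy": 0,"wz": 0,"grip": 0},
  {"dx": 0,"dy": 0.1,"dz": 0,"wx": 0,"wy": 0,"wz": 0,"grip": 0},
  {"dx": 0,"dy": 0.05,"dz": 0,"wx": 0,"wy": 0,"wz": 0,"grip": 0},
  {"dx": 0,"dy": 0,"dz": 0,"wx": 0,"wy": 0,"wz": 0,"grip": 0},
  {"dx": 0,"dy": 0,"dz": 0,"wx": 0,"wy": 0,"wz": 0,"grip": 0},
])

```text
time_s: 5.18
position: [0.4991, 0.127, 0.0483]
tcp_rot: [[0.437, 0.0, -0.9], [0.9, 0.0, 0.437], [0.0, -1.0, -0.0]]
force: [0.2, -0.5, 0.2]
opening: 0.004
```

Request:
drive_tool([
  {"dx": 0,"dy": 0.025,"dz": 0,"wx": 0,"wy": 0,"wz": 0,"grip": 0},
  {"dx": 0,"dy": 0.025,"dz": 0,"wx": 0,"wy": 0,"wz": 0,"grip": 0},
  {"dx": 0,"dy": 0,"dz": 0,"wx": 0,"wy": 0,"wz": 0,"grip": 0},
])

```text
time_s: 5.55
position: [0.499, 0.127, 0.0463]
tcp_rot: [[0.437, -0.0, -0.9], [0.9, -0.0, 0.437], [-0.0, -1.0, 0.0]]
force: [-0.6, -0.1, 0.5]
opening: 0.006
```

Request:
drive_tool([
  {"dx": 0,"dy": 0.025,"dz": 0,"wx": 0,"wy": 0,"wz": 0,"grip": 0},
  {"dx": 0,"dy": 0.025,"dz": 0,"wx": 0,"wy": 0,"wz": 0,"grip": 0},
  {"dx": 0,"dy": 0,"dz": 0,"wx": 0,"wy": 0,"wz": 0,"grip": 0},
])

```text
time_s: 5.92
position: [0.4992, 0.127, 0.0444]
tcp_rot: [[0.437, 0.0, -0.9], [0.9, -0.0, 0.437], [0.0, -1.0, -0.0]]
force: [-0.3, 0.2, 2.0]
opening: 0.003
```

Request:
drive_tool([
  {"dx": 0,"dy": 0.025,"dz": 0,"wx": 0,"wy": 0,"wz": 0,"grip": 0},
  {"dx": 0,"dy": 0,"dz": 0,"wx": 0,"wy": 0,"wz": 0,"grip": 0},
])

```text
time_s: 6.18
position: [0.4992, 0.127, 0.0434]
tcp_rot: [[0.437, 0.0, -0.9], [0.9, 0.0, 0.437], [0.0, -1.0, -0.0]]
force: [0.3, -0.5, 2.3]
opening: 0.005
```

Request:
drive_tool([
  {"dx": 0,"dy": 0.025,"dz": 0,"wx": 0,"wy": 0,"wz": 0,"grip": 0},
  {"dx": 0,"dy": 0,"dz": 0,"wx": 0,"wy": 0,"wz": 0,"grip": 0},
])

```text
time_s: 6.42
position: [0.4992, 0.127, 0.0424]
tcp_rot: [[0.437, 0.0, -0.9], [0.9, -0.0, 0.437], [0.0, -1.0, -0.0]]
force: [-0.0, 0.0, 1.6]
opening: 0.007
```

Contact is made and the spring force is showing. I'll go on 1 mm at a time until it turns rigid.

Request:
drive_tool([
  {"dx": 0,"dy": 0.02,"dz": 0,"wx": 0,"wy": 0,"wz": 0,"grip": 0},
  {"dx": 0,"dy": 0,"dz": 0,"wx": 0,"wy": 0,"wz": 0,"grip": 0},
])

```text
time_s: 6.68
position: [0.4992, 0.127, 0.0416]
tcp_rot: [[0.437, 0.0, -0.9], [0.9, 0.0, 0.437], [0.0, -1.0, -0.0]]
force: [-0.6, 0.4, 2.0]
opening: 0.005
```

Request:
drive_tool([
  {"dx": 0,"dy": 0.015,"dz": 0,"wx": 0,"wy": 0,"wz": 0,"grip": 0},
  {"dx": 0,"dy": 0,"dz": 0,"wx": 0,"wy": 0,"wz": 0,"grip": 0},
])

```text
time_s: 6.92
position: [0.4992, 0.127, 0.0412]
tcp_rot: [[0.437, 0.0, -0.9], [0.9, -0.0, 0.437], [0.0, -1.0, -0.0]]
force: [-0.7, 0.1, 5.3]
opening: 0.004
```

Request:
drive_tool([
  {"dx": 0,"dy": 0.01,"dz": 0,"wx": 0,"wy": 0,"wz": 0,"grip": 0},
  {"dx": 0,"dy": 0,"dz": 0,"wx": 0,"wy": 0,"wz": 0,"grip": 0},
])

```text
time_s: 7.18
position: [0.4992, 0.127, 0.0411]
tcp_rot: [[0.437, 0.0, -0.9], [0.9, -0.0, 0.437], [0.0, -1.0, -0.0]]
force: [-1.2, -0.1, 7.3]
opening: 0.006
```

The plunger is on its stop: a 0.4 mm command moved it only 0.1 mm and the force rose to 7 N. Now I'll lift straight up.

Request:
drive_tool([
  {"dx": 0,"dy": -0.1,"dz": 0,"wx": 0,"wy": 0,"wz": 0,"grip": 0},
  {"dx": 0,"dy": -0.2,"dz": 0,"wx": 0,"wy": 0,"wz": 0,"grip": 0},
  {"dx": 0,"dy": -0.6,"dz": 0,"wx": 0,"wy": 0,"wz": 0,"grip": 0},
  {"dx": 0,"dy": -0.9,"dz": 0,"wx": 0,"wy": 0,"wz": 0,"grip": 0},
  {"dx": 0,"dy": -0.9,"dz": 0,"wx": 0,"wy": 0,"wz": 0,"grip": 0},
  {"dx": 0,"dy": -0.9,"dz": 0,"wx": 0,"wy": 0,"wz": 0,"grip": 0},
  {"dx": 0,"dy": -0.9,"dz": 0,"wx": 0,"wy": 0,"wz": 0,"grip": 0},
  {"dx": 0,"dy": -0.8,"dz": 0,"wx": 0,"wy": 0,"wz": 0,"grip": 0},
])

```text
time_s: 8.18
position: [0.4987, 0.127, 0.254]
tcp_rot: [[0.437, 0.0, -0.9], [0.9, -0.0, 0.437], [0.0, -1.0, -0.0]]
force: [-0.3, -0.9, 0.1]
opening: 0.002
```

Request:
drive_tool([
  {"dx": 0,"dy": -0.5,"dz": 0,"wx": 0,"wy": 0,"wz": 0,"grip": 0},
  {"dx": 0,"dy": -0.2,"dz": 0,"wx": 0,"wy": 0,"wz": 0,"grip": 0},
  {"dx": 0,"dy": 0,"dz": 0,"wx": 0,"wy": 0,"wz": 0,"grip": 0},
  {"dx": 0,"dy": 0,"dz": 0,"wx": 0,"wy": 0,"wz": 0,"grip": 0},
])

```text
time_s: 8.68
position: [0.4983, 0.127, 0.2794]
tcp_rot: [[0.437, -0.002, -0.9], [0.9, -0.0, 0.437], [-0.001, -1.0, 0.002]]
force: [-0.1, -0.3, 0.4]
opening: 0.001
```

Run:
```python
from rig import bot, imaging
import cv2
from h import *
S=bot.read_state();print(S['time_s'],S['position'],S['force'],max(abs(np.array(S['qvel']))))
p,d=imaging.capture('side');a=np.load('side.npz')['p']
cv2.imwrite('pics/s6.png',np.hstack([cv2.resize(x[200:280,230:380,::-1],(400,213)) for x in (a,p)]))
df=np.abs(p[205:400,180:480].astype(int)-a[205:400,180:480]).max(2);y,x=np.where(df>50);print(len(x),x.min()+180 if len(x) else 0,x.max()+180 if len(x) else 0)
for q in(a,p):
    h=cv2.cvtColor(q[215:265,255:305],cv2.COLOR_RGB2HSV);b=(h[...,0]>8)&(h[...,0]<30)&(h[...,1]>90);yy,xx=np.where(b);print(len(xx),xx.mean()+255,yy.mean()+215,yy.min()+215)
```

```text
8.675 [0.49830508 0.12696268 0.2794317 ] [-0.09042705 -0.28393525  0.36357954] 0.2221944108245275
842 188 246
52 277.65384615384613 239.1153846153846 225
41 282.4390243902439 236.2439024390244 226
```

View pics/s6.png

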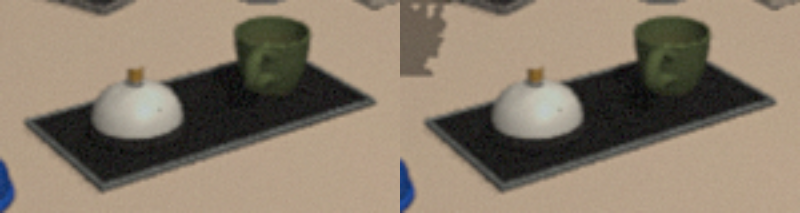

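The before and after views match: bell, raised plunger and mug are all unchanged, and the differing pixels are only the arm's shadow. I'm handing in.

```bash
python3 -c "
from rig import workorder
print(workorder.hand_in())"
```

```text
the job is handed in; nothing more can be done
None
```

I pressed the plunger of the bell on the green mug's mat down to its stop with the closed fingertips, then lifted the hand straight up and handed in at about 8.7 s.

- **Press:** The upward force was 1.6–2.3 N on the way down, then rose to 7.3 N, when a 0.4 mm command moved the tool only 0.1 mm. I took that as the stop.
- **After release:** The fingertips ended about 20 cm or more above the plunger. The side camera shows the plunger back up and the bell and mug where they were. The only pixel differences in the area compared, which took in the other bell and the jar, were at its far left, where the arm's shadow falls.
- **Disagreements:** The closed fingertips appeared about 37 mm shorter than the stated tip position, so I came down slowly on camera and force readings instead. The brass-colour count did not match before and after (52 against 41 pixels) because background pixels got into it. I relied on the pictures and on the cap's top row, which agreed to 1 pixel.

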